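# Store the hammer tubes head-end down in the slanted cold-room boxes

### The job

Each of the three sealed evidence tubes on the bench has a hammer packed inside, but nothing on the outside shows which end holds its head: lift each tube at mid-length to feel which end is heavy. Store all three in the slanted white boxes, one per box in any order, heavy end down and pushed fully home, and let go of them. Leave the tape roll, the scanner and the torch where they are.

Things in the scene. Friction and masses are not known exactly. Their poses are not given: they have to be found in the camera images.
- tube_1_center (a point): Centre (half-way along, half-way up: 22 mm above the bench) of a sealed square evidence tube: brown cardboard, 180 mm long, 40 x 40 mm in section, with an identical white cap 20 mm long and 44 x 44 mm at each end. It lies flat at the start, at any yaw; x runs along the tube, z up. Neither looks nor axes tell which end is heavy, and it is drawn anew each time.
- tube_1: The first tube itself; origin under its middle, on the underside. 0.35 to 0.5 kg, a hammer fixed inside: it balances about 45 to 55 mm from mid-length, towards the heavy end. Held at mid-length, its weight turns that end down with 0.15 to 0.25 N m; a firm grip (about 50 N) stops it from swinging.
- tube_2_center (a point): Centre of another tube, alike in shape, size and axes (see tube_1); its heavy end too must be found.
- tube_3_center (a point): Centre of another tube, alike in shape, size and axes (see tube_1); its heavy end too must be found.
- tube_2: That tube itself; origin under its middle, otherwise as tube_1.
- tube_3: That tube itself; origin under its middle, otherwise as tube_1.
- boxes: The row of three white boxes, fixed on a low dark stand (yaw -1.25 to -0.85), 92 mm apart along y. All lean: x points out of their mouths, 40 degrees above level; tubes slide in along -x. Each is 62 x 62 mm inside, walls 4 mm, 62 mm deep. Origin: centre of the middle box's inner floor. A tube sticks out 118 mm; one put in heavy end up tips over the lip. Friction may stop a tube short: push.
- seat_1 (a point): Where a tube's centre is when the tube is home in the right-hand (-y) box (end on its floor, lying on its lower wall); axes as the boxes': floor 90 mm and mouth 28 mm from here along -x; the middle of the bore runs 9 mm from here along +z.
- seat_2 (a point): Where a tube's centre is when the tube is home in the middle box (end on its floor, lying on its lower wall); axes as the boxes': floor 90 mm and mouth 28 mm from here along -x; the middle of the bore runs 9 mm from here along +z.
- seat_3 (a point): Where a tube's centre is when the tube is home in the left-hand (+y) box (end on its floor, lying on its lower wall); axes as the boxes': floor 90 mm and mouth 28 mm from here along -x; the middle of the bore runs 9 mm from here along +z.
- tape_roll_center (a point): Roll of brown tape lying flat, 100 mm across, 48 mm high; its centre. A bystander: leave it alone.
- scanner_center (a point): Grey hand-held code scanner lying flat, about 135 x 50 mm, 34 mm high; the point is in the middle of its head, 17 mm up. A bystander: leave it alone.
- torch_center (a point): Black torch lying flat, 135 mm long, 36 mm across at the lamp; a point near its middle, 18 mm up. A bystander: leave it alone.
Things that resemble listed ones, but are neither listed nor needed, are in the scene too. What is shaped like the tube_3 but red or yellow is not meant.

How it is judged:
By the outcome, as a careful person would: the job done as asked, in the order asked, and still so for the second after the job is handed in, with the robot touching nothing.
It also fails if it takes over 72 s, if anything falls off the work surface, if the arm or the gripper's body presses on something with over 40 N, if the wrist force passes 120 N, or if a joint passes its speed limit or range.

### The arm

A 6-joint arm with a two-finger parallel gripper is mounted at the origin on the work surface. World frame = base frame: x ahead of the robot, y to its left, z up, the work surface at z = 0. Lengths are in mm, angles in rad, forces in N, time in s.
With the tool pointing down it reaches from about 350 to 850 mm from the base axis. Payload 8.1 kg.
Tool frame: the origin (TCP) lies at the very end of the fingers, on their centre line; the grasp point (between the pads) lies 19 mm behind it; z points along the fingers, y is the line along which they close (so a half turn about z gives the same grasp; the last joint's range is limited). The gripper opens to 93 mm and grips with 3 to 60 N. Pads are 15 mm wide; open, the fingers measure 128 mm over their backs; the gripper's body (75 mm by 188 mm) begins 65 mm behind the grasp point.
Start: joints at [1.047, 0.13, 1.488, -0, 1.523, -0.085], TCP at [254.892, 543.171, 218.635] pointing down, gripper open.
Joint ranges: [-2.96, 2.96], [-0.89, 2.26], [0.02, 2.5], [-1.34, 4.48], [0, 2.73], [-2.66, 2.66]. Speed limits (rad/s): [2.39, 2.39, 2.79, 3.14, 3.14, 3.14].

### API

Orientations are given as a rotation vector (axis times angle).
In Python, from cell import ctrl gives the robot as it stands.
- The arm moves only by the shell command python3 -m pendant 'ROWS'. ROWS is JSON, a list of rows, each a list of 7 numbers: the closure, from 0 (fully open) to 1 (shut), then the shift along the tool's x, y, z scaled (see below), then the turn, a rotation vector about the tool's x, y, z scaled (see below). A call has exactly 5 rows; each row shifts and turns the commanded pose from where the row before left it, along the tool's axes as they then stand; what a row does not reach is not made up. The controller multiplies each number of a shift by 1000 mm and each number of a turn by 0.5 rad. A row lasts 1/8 s, in which the tool goes at most 62.5 mm and 10.7 degrees, less where a joint would pass 70% of its speed; a pose out of reach is approached as far as the arm can. A call with a number of a shift or a turn outside -1 to 1 is refused whole. A call with a gripper value outside its range is refused whole. The fingers move at their own pace and stop on an object; the grip force is fixed at half the most. Time passes only in rows, so rows that do not move let the fingers close, or fill a call up. It gives the time, the measured TCP pose, the force, the opening and the grip force at its end, in the units of the state.
- ctrl.sense(): the state, without advancing time (a new reading comes with each control period).
- ctrl.read_camera(name): name is "scene" or "top" or "wrist"; returns a dict with "frame" (400x640x3 uint8, blue, green, red), "mtx" (3x3 intrinsics, pixels), "R" (3x3) and "t" (3): a world point X has camera coordinates R X + t. Camera axes: x right, y down, z forward; pixel columns grow to the right and rows downward; lengths in mm; the calibration is good to about 2 mm. A picture is of the moment at which its call begins. There is no depth.
- ctrl.finish_job(): hands the job in; it is judged then, once.
Trained networks look in the newest picture that a camera, given by its name, has taken for a name from the list of things; names that differ only in an ending like _2 or _b are one class to them, and where a whole thing is asked for, a point or a joint stands for the part that bears it (a point fixed in the world has none). Each returns a list of dicts, best first, with "p" (0 to 1); they miss things now and then, are a little off and sometimes report something else, mostly with a low value. They report only what shows in the picture. A call takes as long as a camera call. They do not tell look-alikes from the thing itself.
- ctrl.look_for(label, camera): "extent" ([left, top, right, bottom] in pixels, round what is visible of it).
- ctrl.regions_of(label, camera): "region" (400x640 bool, what is visible of it) and "extent" ([left, top, right, bottom] in pixels, round what is visible of it).
- ctrl.pinpoint(label, camera): "centre" ([column, row] in pixels: a listed point, or the origin of a listed thing).
The state is a dict: "clock": time; "joints": joint angles; "dq": joint speeds; "tau": joint torques, N m; "tcp_pos": TCP position; "ee_rot": TCP orientation; "force": force on the tool from outside, world axes, zero at the start; "moment": the same for the moment, N m; "width": opening from 0.0 (shut) to 1.0 (fully open); "gripper_force": force on a finger pad.
Only numpy, scipy, OpenCV 4.12 (cv2) and the standard library are available. Lean on these libraries where they do the work, as an engineer would, in place of code of your own. Each camera call takes 0.05 s, during which the arm holds its last target. There are 200 camera calls.

## Working session

There is one attempt and no reset: what is moved stays moved. The work goes in short steps, Python scripts to look and compute and a shell command to move; the robot and the scene stay as the last step left them, time stands still between calls to the robot, and variables do not carry over. Pictures are saved under pics/ and viewed, at most 12 in all, crops included, and the job is handed in when it is done.

```bash
ls; mkdir -p pics; python3 - <<'E'
from cell import ctrl
import cv2
for c in ("top","scene"):
    r=ctrl.read_camera(c); cv2.imwrite(f"pics/{c}0.png",r["frame"])
    print(c,r["mtx"].tolist(),r["R"].tolist(),r["t"].tolist())
    for l in ("tube_1_center","tape_roll_center","scanner_center","torch_center","seat_1","boxes"):
        print(l,[(round(d["p"],2),[round(float(v)) for v in d["centre"]]) for d in ctrl.pinpoint(l,c)])
print(ctrl.sense())
E
```

```text
pics
top [[419.35761559653037, 0.0, 317.39661827723427], [0.0, 419.35761559653037, 203.51746117166297], [0.0, 0.0, 1.0]] [[-0.00033391201740972607, -0.9997242112085147, -0.023481695557977078], [-0.9816408246709792, 0.004806555468251669, -0.19067823253798666], [0.19073851169086048, 0.0229869212389026, -0.9813717041009038]] [-76.39169405938311, 526.7114876904121, 1234.8053017936534]
tube_1_center [(0.63, [392, 290]), (0.62, [311, 236]), (0.61, [351, 169])]
tape_roll_center [(0.64, [284, 127])]
scanner_center [(0.75, [432, 162])]
torch_center [(0.91, [394, 291])]
seat_1 [(0.82, [196, 220]), (0.77, [213, 189]), (0.58, [184, 248])]
boxes [(0.19, [394, 234])]
scene [[379.40359790707515, 0.0, 318.4869776798034], [0.0, 379.40359790707515, 199.28936860946524], [0.0, 0.0, 1.0]] [[-0.36345307380453556, 0.9316002627080477, 0.004776365179808129], [0.6795560820404489, 0.2686210661372386, -0.6826758046021024], [-0.6372639912186072, -0.24487481158663382, -0.730705776729965]] [284.72148614248727, -264.6504731351267, 1617.7529367788381]
tube_1_center [(0.79, [336, 198]), (0.57, [215, 217])]
tape_roll_
[... 177 characters left out ...]
, 235])]
boxes [(0.8, [449, 240])]
{'clock': 0.7, 'joints': array([ 1.04659203e+00,  1.30345642e-01,  1.48818752e+00,  2.18138234e-05,
        1.52300794e+00, -8.53687380e-02]), 'dq': array([-0.00132711, -0.00030114,  0.000543  ,  0.00034335, -0.00137405,
       -0.00054759]), 'tau': array([-4.86156277e-04, -5.59584188e+01, -4.91954935e+01,  7.68180052e-02,
        2.24499882e-02, -6.76357786e-05]), 'tcp_pos': array([254.89333948, 543.18065591, 218.6745772 ]), 'ee_rot': array([-6.83803888e-01, -3.06626536e+00, -8.75113936e-05]), 'force': array([ 0.2330404 ,  0.07626325, -1.11962564]), 'moment': array([-0.05473264,  0.0087521 ,  0.02085449]), 'gripper_force': 0.0, 'width': 0.9981973588597371}
```

View pics/top0.png

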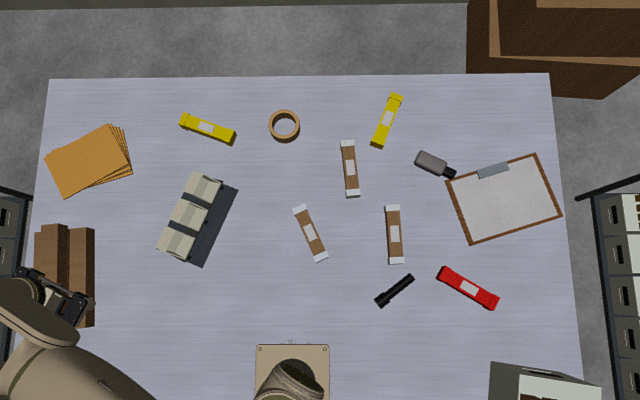

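View pics/scene0.png

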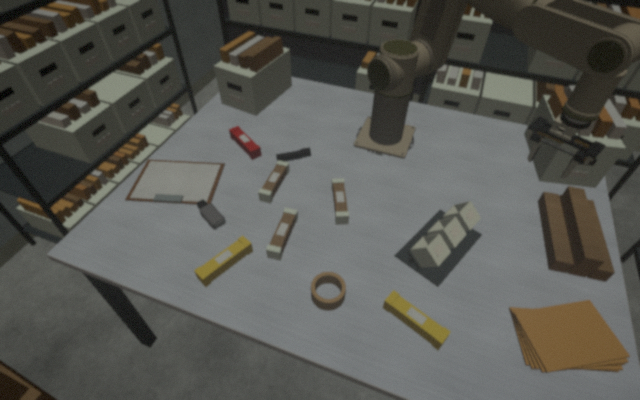

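The brown tubes are at (350,168), (311,233) and (394,234) in the top view. The look-alikes are yellow at (207,129) and (386,121), red at (468,288), and the brown cartons at (65,260). I choose the three brown ones with white caps. The boxes are at about (190,217). Next I'll take one close crop of the tubes and boxes.

```bash
python3 - <<'E'
import cv2,numpy as np
t=cv2.imread("pics/top0.png"); s=cv2.imread("pics/scene0.png")
a=cv2.resize(t[155:280,140:260],(400,417),interpolation=3); b=cv2.resize(s[185:290,385:490],(400,400),interpolation=3)
b=cv2.convertScaleAbs(cv2.copyMakeBorder(b,0,17,0,0,0),alpha=1.3)
c=cv2.resize(t[130:275,280:420],(400,414),interpolation=3)[:180]
o=np.hstack([a,b]); cv2.imwrite("pics/crop1.png",np.vstack([o,np.hstack([c,np.zeros_like(c)])]))
E
cat > h.py <<'E'
import numpy as np,cv2
from cell import ctrl
def ray(r,px,z):
    R,t,K=np.array(r["R"]),np.array(r["t"]),np.array(r["mtx"])
    C=-R.T@t; d=R.T@np.linalg.inv(K)@[px[0],px[1],1]
    return C+d*(z-C[2])/d[2]
def proj(r,X):
    p=np.array(r["mtx"])@(np.array(r["R"])@X+np.array(r["t"])); return p[:2]/p[2]
def tri(obs):
    A=np.zeros((3,3));b=np.zeros(3)
    for r,px in obs:
        R,t,K=np.array(r["R"]),np.array(r["t"]),np.array(r["mtx"])
        C=-R.T@t; d=R.T@np.linalg.inv(K)@[px[0],px[1],1]; d/=np.linalg.norm(d)
        P=np.eye(3)-np.outer(d,d);A+=P;b+=P@C
    return np.linalg.solve(A,b)
E
python3 - <<'E'
import sys; sys.path.insert(0,'.')
from h import *
r=ctrl.read_camera("top"); s=ctrl.read_camera("scene")
np.set_printoptions(precision=3,suppress=True)
print("camC",-np.array(s["R"]).T@s["t"])
f=cv2.cvtColor(r["frame"],cv2.COLOR_BGR2HSV)
for (u,v) in [(350,168),(311,233),(394,234)]:
    best=None
    g=[d for d in ctrl.regions_of("tube_1","top") if d["region"][v-4:v+5,u-4:u+5].any()]
    if not g: print("none",u,v); continue
    ys,xs=np.nonzero(g[0]["region"]); 
    P=np.array([ray(r,(x,y),35) for x,y in zip(xs,ys)])[:,:2].astype(np.float32)
    print((u,v),g[0]["p"],cv2.minAreaRect(P), "top centre via px",ray(r,(xs.mean(),ys.mean()),35))
T=ctrl.pinpoint("seat_1","top"); S=ctrl.pinpoint("seat_1","scene")
print([d["centre"] for d in T],[d["centre"] for d in S])
for a in T[:3]:
    for b in S[:3]:
        X=tri([(r,a["centre"]),(s,b["centre"])]); e=np.linalg.norm(proj(r,X)-a["centre"])
        print(X,e) if e<3 else 0
E
```

```text
camC [1314.263  201.991 1000.071]
(350, 168) 0.84 ((641.98291015625, -179.2927703857422), (190.91754150390625, 47.529300689697266), 5.545077800750732) top centre via px [ 640.781 -179.911   35.   ]
(311, 233) 0.66 ((439.99029541015625, -54.89820098876953), (183.73081970214844, 45.96094512939453), 24.899465560913086) top centre via px [439.39 -54.25  35.  ]
(394, 234) 0.7 ((435.1882629394531, -309.5747375488281), (183.08587646484375, 48.79911804199219), 2.6640233993530273) top centre via px [ 433.526 -309.013   35.   ]
[[214.8, 188.9], [186.9, 245.5]] [[412.7, 236.6], [451.0, 202.0], [433.6, 216.9], [281.2, 232.0], [338.6, 202.6], [453.8, 239.1]]
[564.045 221.771  98.128] 1.8782016901710008
[393.14  299.892 108.717] 0.8266002428656452
```

View pics/crop1.png

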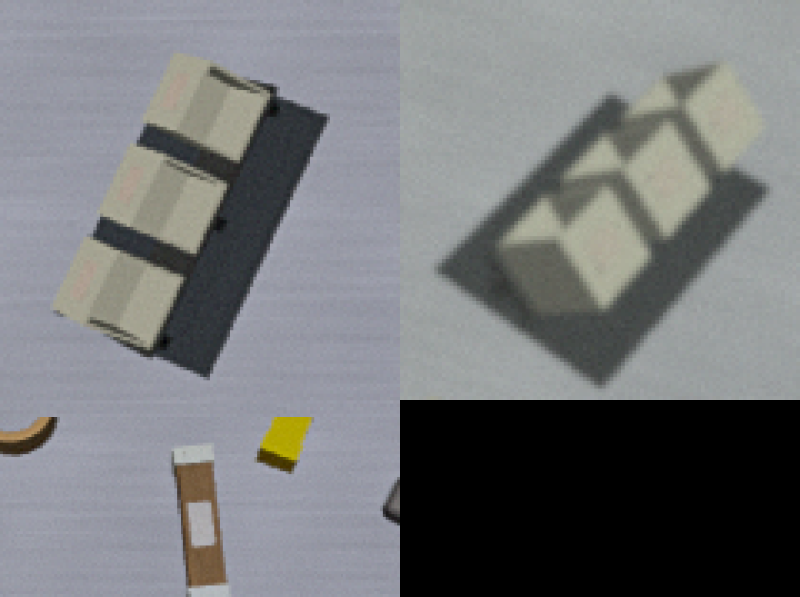

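The three brown tubes are confirmed: crop lower left shows one at about (200,510). The mouths of the boxes open to the lower right in the top view, at about top px (215,189) to (187,245). I'm setting out over the boxes towards tube B at (440,-55), with a wrist look on the way.

```bash
python3 -m pendant '[[0,-0.043,-0.037,-0.011,0,0,0],[0,-0.043,-0.037,-0.011,0,0,0],[0,-0.043,-0.037,-0.011,0,0,0],[0,-0.043,-0.037,-0.011,0,0,0],[0,-0.043,-0.037,-0.011,0,0,0]]'; python3 -m pendant '[[0,-0.043,-0.037,-0.011,0,0,0],[0,-0.043,-0.037,-0.011,0,0,0],[0,0,0,0,0,0,0],[0,0,0,0,0,0,0],[0,0,0,0,0,0,0]]'
python3 - <<'E'
from h import *
np.set_printoptions(precision=3,suppress=True)
t=ctrl.read_camera("top")
w=ctrl.read_camera("wrist"); cv2.imwrite("pics/w1.png",w["frame"])
s=ctrl.sense(); print(s["clock"],s["tcp_pos"],s["ee_rot"],s["joints"])
R=np.array(w["R"]);print("camC",-R.T@w["t"],"dir",R[2],"right",R[0]); print(w["mtx"])
W=ctrl.pinpoint("seat_1","wrist");T=ctrl.pinpoint("seat_1","top")
print([(d["p"],d["centre"]) for d in W],[(d["p"],d["centre"]) for d in T])
for a in T[:4]:
    for b in W[:4]:
        X=tri([(t,a["centre"]),(w,b["centre"])]); e=np.linalg.norm(proj(t,X)-a["centre"])
        if e<4: print(X,e)
E
```

```text
clock: 1.68
tcp_pos: [371.4, 282.7, 274.2]
ee_rot: [0.683, 3.066, 0.001]
force: [0.2, 0.7, -0.1]
width: 1.001
gripper_force: 0.0
clock: 2.3
tcp_pos: [416.7, 181.9, 295.2]
ee_rot: [-0.681, -3.066, 0.0]
force: [0.2, 0.4, -0.3]
width: 1.004
gripper_force: 0.0
2.4 [416.717 181.961 295.269] [-0.68  -3.066  0.   ] [ 0.299 -0.288  1.746  0.     1.684 -0.836]
camC [340.82  218.561 461.448] dir [ 0.269 -0.125 -0.955] right [ 0.423  0.906 -0.   ]
[[355.477   0.    314.013]
 [  0.    355.477 194.641]
 [  0.      0.      1.   ]]
[(0.89, [410.0, 93.9]), (0.81, [405.3, 179.9])] [(0.97, [200.0, 218.2]), (0.95, [185.9, 248.1]), (0.76, [210.7, 188.5])]
[474.767 268.422  87.163] 0.8503198041675085
[384.518 293.21  129.121] 0.10452403895882756
```

View pics/w1.png

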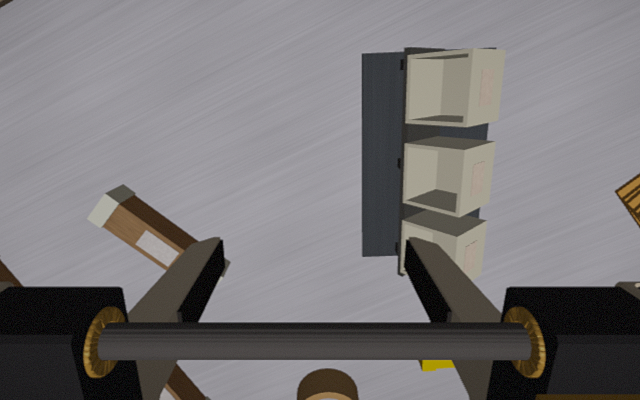

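In the wrist view the mouths face left (the world -y side), with boxes at (455,85), (450,175) and (445,240). Tube B is at (160,230). Next I fit the box pose.

```bash
cat > fit.py <<'E'
from h import *
from scipy.optimize import least_squares
from scipy.spatial.transform import Rotation as Ro
def BR(yaw): return Ro.from_euler("ZY",[yaw,-np.radians(40)]).as_matrix()
SEATS=np.array([[90,-92,-9],[90,0,-9],[90,92,-9.]])
def fit(obs):  # (cam, i, px)
    f=lambda p: np.concatenate([proj(r,p[:3]+BR(p[3])@SEATS[i])-px for r,i,px in obs])
    return least_squares(f,[500,340,50,-2.0],x_scale=[100,100,100,1],loss="soft_l1",f_scale=1.5)
E
python3 - <<'E'
from fit import *
np.set_printoptions(precision=2,suppress=True)
t=ctrl.read_camera("top");s=ctrl.read_camera("scene");w=ctrl.read_camera("wrist")
obs=[(t,2,(214.8,188.9)),(t,2,(210.7,188.5)),(t,2,(213,189)),(t,1,(200,218.2)),(t,1,(196,220)),(t,0,(186.9,245.5)),(t,0,(185.9,248.1)),(t,0,(184,248)),
(s,2,(412.7,236.6)),(s,2,(415,235)),(s,1,(433.6,216.9)),(s,1,(436,214)),(s,0,(451,202)),(s,0,(450,203)),(w,2,(410,93.9)),(w,1,(405.3,179.9))]
q=fit(obs);p=q.x;print(p,q.cost);print(q.fun.reshape(-1,2).T)
B=BR(p[3])
for b in (92,0):
    for n,c in {"low":(62,31,-31),"low-":(62,-31,-31),"hi":(62,31,31),"hi-":(62,-31,31),"hiout":(62,35,35),"hiout-":(62,-35,35),"bk":(-4,35,35),"bk-":(-4,-35,35),"lowout":(62,35,-35),"lowout-":(62,-35,-35)}.items():
        print(b,n,proj(w,p[:3]+B@(np.array(c)+[0,b,0])))
for i in range(3): print("seat",i+1,p[:3]+B@SEATS[i])
E
```

```text
[498.95 336.86  48.72  -1.95] 289.298073149763
[[ -2.29   1.81  -0.49  -0.36   3.64  -0.46   0.54   2.44   6.35   4.05
    1.7   -0.7   -0.66   0.34  -2.9    3.47]
 [  1.94   2.34   1.84   1.07  -0.73   2.93   0.33   0.43  -1.01   0.59
    1.51   4.41   0.53  -0.47 165.21   0.66]]
92 low [405.52 268.01]
92 low- [406.44 221.82]
92 hi [451.64 287.09]
92 hi- [454.9  236.23]
92 hiout [454.77 291.62]
92 hiout- [458.67 233.81]
92 bk [483.13 270.22]
92 bk- [488.07 216.86]
92 lowout [402.82 269.74]
92 lowout- [403.72 217.9 ]
0 low [406.91 198.01]
0 low- [407.95 145.44]
0 hi [456.59 209.81]
0 hi- [460.36 150.99]
0 hiout [459.98 214.3 ]
0 hiout- [464.49 147.36]
0 bk [489.72 198.97]
0 bk- [495.37 138.05]
0 lowout [404.02 200.55]
0 lowout- [405.05 141.59]
seat 1 [385.84 301.44  99.68]
seat 2 [471.33 267.43  99.68]
seat 3 [556.81 233.42  99.68]
```

```bash
python3 -c "
import cv2
f=cv2.imread('pics/w1.png');cv2.imwrite('pics/w1c.png',cv2.resize(f[35:235,350:520],(510*1,600)))"
```

```text
(no output)
```

View pics/w1c.png

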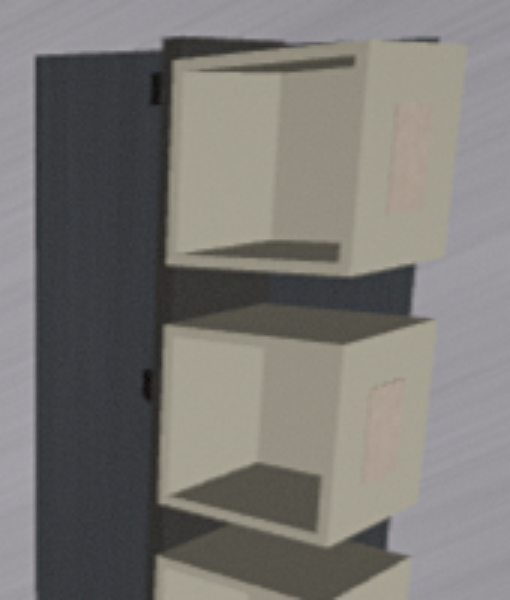

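```bash
python3 - <<'E'
from fit import *
np.set_printoptions(precision=2,suppress=True)
w=ctrl.read_camera("wrist");t=ctrl.read_camera("top")
C={0:[(62,-35,-35,405,55),(62,35,-35,405,123.3),(62,35,35,466.7,126.7),(62,-35,35,473.3,49),(-4,-35,35,505,50),(-4,35,35,498.3,122.3)],
   1:[(62,-35,-35,404.3,143.3),(62,35,-35,403.3,202.7),(62,35,35,459.3,216.7),(62,-35,35,465,150),(-4,-35,35,495.7,141.7),(-4,35,35,489.3,202.7)]}
T=[(2,212.8,188.8),(1,198,219),(0,185.6,247.2)]
def f(p):
    B=BR(p[3]); o=[]
    for i,l in C.items():
        for x,y,z,u,v in l: o+=list(proj(w,p[:3]+B@np.array([x,y+92*(i-1),z]))-(u,v))
    for i,u,v in T: o+=list(0.5*(proj(t,p[:3]+B@SEATS[i])-(u,v)))
    return np.array(o)
q=least_squares(f,[499,337,49,-1.95],x_scale=[100,100,100,1]);p=q.x
print(p,q.cost);print(q.fun.reshape(-1,2).T)
np.save("box.npy",p)
for i in range(3): print("seat",i+1,p[:3]+BR(p[3])@SEATS[i])
E
```

```text
[500.65 334.12  52.79  -1.96] 7.158199380915069
[[ 2.19  0.22 -0.31 -0.63  0.21 -0.5   0.34 -0.37 -0.09 -0.43 -0.07 -0.09
   0.25  1.03  0.43]
 [ 0.47  0.37  0.71 -0.67 -0.16 -1.78  0.33  0.3   1.    0.3  -0.54 -0.29
   0.79 -0.12  0.33]]
seat 1 [387.12 300.06 103.74]
seat 2 [472.19 265.03 103.74]
seat 3 [557.26 229.99 103.74]
```

```bash
python3 -m pendant '[[0,0,0,0,0,0,-0.35],[0,0,0,0,0,0,-0.35],[0,0,0,0,0,0,-0.35],[0,0,0,0,0,0,-0.35],[0,0,0,0,0,0,-0.35]]' >/dev/null; python3 -m pendant '[[0,0.016,-0.045,0.027,0,0,0],[0,0.016,-0.045,0.027,0,0,0],[0,0.016,-0.045,0.027,0,0,0],[0,0.016,-0.045,0.027,0,0,0],[0,0.016,-0.045,0.027,0,0,0]]'
cat > tube.py <<'E'
from h import *
from scipy.spatial.transform import Rotation as Ro
from scipy.optimize import minimize
import sys
def look(x0,y0,cam="wrist"):
    """fit footprint (x,y,yaw) of the tube near x0,y0 from its region: silhouette of the 180x44x44 block"""
    w=ctrl.read_camera(cam); u=proj(w,np.array([x0,y0,22]))
    g=ctrl.regions_of("tube_1",cam)
    best=min(g,key=lambda d: np.hypot(*(np.array(np.nonzero(d["region"]))[::-1].mean(1)-u)))
    m=best["region"].astype(np.uint8)
    return w,best,m
def fit(w,m,x0,y0,yaw0):
    K=[(a,b,c) for a in(-90,90) for b in(-22,22) for c in(0,44)]
    def cost(p):
        c,s=np.cos(p[2]),np.sin(p[2])
        P=np.array([proj(w,np.array([p[0]+c*a-s*b,p[1]+s*a+c*b,z])) for a,b,z in K])
        h=cv2.convexHull(np.round(P*16).astype(np.int32)); im=np.zeros((400,640),np.uint8)
        cv2.fillConvexPoly(im,h,1,shift=4)
        return np.count_nonzero(im!=m)
    r=minimize(cost,[x0,y0,yaw0],method="Nelder-Mead",options=dict(initial_simplex=np.array([[x0,y0,yaw0],[x0+12,y0,yaw0],[x0,y0+12,yaw0],[x0,y0,yaw0+.1]])))
    return r.x,r.fun,m.sum()
def delta(target):
    s=ctrl.sense(); R=Ro.from_rotvec(s["ee_rot"]).as_matrix()
    return R.T@(np.array(target)-s["tcp_pos"]),R
if __name__=="__main__":
    np.set_printoptions(precision=3,suppress=True)
    x0,y0,yaw=map(float,sys.argv[1:4])
    w,b,m=look(x0,y0); cv2.imwrite(f"/tmp/m.png",m*255)
    p,c,n=fit(w,m,x0,y0,yaw); print("fit",p,c,n,b["p"],b["extent"])
    d,R=delta([p[0],p[1],4]); s=ctrl.sense()
    print("tool shift",d,"toolx yaw",np.arctan2(R[1,0],R[0,0]),"turn z",-((p[2]-np.arctan2(R[1,0],R[0,0])+np.pi/2)%np.pi-np.pi/2),s["joints"],s["clock"])
E
python3 tube.py 440 -55 0.434
```

```text
clock: 4.0
tcp_pos: [439.9, -58.5, 160.1]
ee_rot: [-0.68, 3.066, -0.001]
force: [0.1, -0.6, 0.9]
width: 0.995
gripper_force: 0.0
fit [438.981 -51.611   0.421] 929.0 10560 0.82 [293.8, 77.4, 354.4, 288.1]
tool shift [ -5.308   7.136 153.354] toolx yaw -2.7097388889404823 turn z 0.011184803648122355 [-0.252 -0.27   1.982 -0.001  1.434 -2.254] 4.1
```

```bash
cat > s.py <<'E'
from h import *
from scipy.spatial.transform import Rotation as Ro
np.set_printoptions(precision=3,suppress=True)
s=ctrl.sense();R=Ro.from_rotvec(s["ee_rot"]).as_matrix()
print(s["clock"],"tcp",s["tcp_pos"],"F",s["force"],"Mtool",R.T@s["moment"],"Ftool",R.T@s["force"],"w",s["width"]*93,"g",s["gripper_force"],"j",s["joints"])
E
python3 s.py; python3 -m pendant '[[0,-0.001,0.0014,0.0306,0,0,0],[0,-0.001,0.0014,0.0306,0,0,0],[0,-0.001,0.0014,0.0306,0,0,0],[0,-0.001,0.0014,0.0306,0,0,0],[0,-0.001,0.0014,0.0306,0,0,0]]' >/dev/null; python3 -m pendant '[[0,0,0,0,0,0,0],[1,0,0,0,0,0,0],[1,0,0,0,0,0,0],[1,0,0,0,0,0,0],[1,0,0,0,0,0,0]]'>/dev/null; python3 s.py;python3 -m pendant '[[1,0,0,0,0,0,0],[1,0,0,-0.01,0,0,0],[1,0,0,-0.01,0,0,0],[1,0,0,0,0,0,0],[1,0,0,0,0,0,0]]'>/dev/null; python3 s.py
```

```text
4.1 tcp [437.9   -60.283 157.363] F [-0.565  0.966 -0.989] Mtool [-0.084  0.016 -0.015] Ftool [0.104 1.112 0.991] w 93.12004064070194 g 0.0 j [-0.252 -0.27   1.982 -0.001  1.434 -2.254]
5.35 tcp [441.932 -48.576   8.243] F [ 0.938 -0.456 -0.799] Mtool [-0.073 -0.009  0.011] Ftool [-0.657 -0.809  0.8  ] w 57.36763272594295 g 0.0 j [-0.225 -0.075  2.105  0.     1.111 -2.232]
5.975 tcp [441.375 -48.4    27.585] F [-0.37  -0.171 -4.067] Mtool [-0.109 -0.239  0.027] Ftool [0.408 0.002 4.067] w 39.95878992260056 g 29.83315609395504 j [-0.225 -0.109  2.096  0.     1.155 -2.232]
```

Lifted tube B: 4.1 N with My = -0.24 N m, so the heavy end is on the tool's +x side. I'll set it down and regrip 13 mm towards the heavy end, so the 30 N grip holds more easily.

```bash
python3 -m pendant '[[1,0,0,0.011,0,0,0],[1,0,0,0.011,0,0,0],[0.4,0,0,0,0,0,0],[0.4,0,0,0,0,0,0],[0.4,0.0135,0,0,0,0,0]]' >/dev/null; python3 -m pendant '[[1,0,0,0,0,0,0],[1,0,0,0,0,0,0],[1,0,0,0,0,0,0],[1,0,0,0,0,0,0],[1,0,0,-0.02,0,0,0]]'>/dev/null; python3 s.py; python3 -m pendant '[[1,0,0,-0.06,0,0,0],[1,0,0,-0.06,0,0,0],[1,0,0,-0.03,0,0,0.34],[1,0,0,-0.02,0,0,0.34],[1,0,0,0,0,0,0.34]]'>/dev/null; python3 s.py
```

```text
7.225 tcp [427.329 -53.522  24.018] F [ 1.541 -0.089 -3.165] Mtool [-0.045 -0.141 -0.028] Ftool [-1.369 -0.741  3.159] w 39.88481704662561 g 29.83432020060718 j [-0.244 -0.138  2.13   0.     1.154 -2.251]
7.85 tcp [430.365 -54.204 197.517] F [-0.628 -0.173 -3.958] Mtool [ 0.016 -0.206 -0.016] Ftool [ 0.625 -0.221  3.956] w 39.89834423730799 g 29.827012438327074 j [-0.244 -0.33   1.957  0.     1.512 -1.735]
```

```bash
python3 -m pendant '[[1,0,0,0,0,0,0.342],[1,0,0,0,0,0,0.342],[1,0,0,0,0,0,0.342],[1,0,0,0,0,0,0.342],[1,0,0,0,0,0,0.342]]' >/dev/null; python3 -m pendant '[[1,0,0,0,0,0,0.342],[1,0,0,0,0,0,0.342],[1,0,0,0,0,0,0.342],[1,0,0,0,0,0,0.342],[1,0,0,0,0,0,0.342]]' >/dev/null; python3 -m pendant '[[1,0,0,0,0,0,0.342],[1,0,0,0,0,-0.35,0],[1,0,0,0,0,-0.35,0],[1,0,0,0,0,-0.35,0],[1,0,0,0,0,-0.345,0]]' >/dev/null; python3 s.py
cat > ins.py <<'E'
# usage: ins.py seat sign(+1: tool +x heavy) offset(grip point from tube centre towards heavy) back lift
from fit import *
import sys
np.set_printoptions(precision=3,suppress=True)
k,sg,off,back,lift=[float(a) for a in sys.argv[1:6]]
p=np.load("box.npy");B=BR(p[3]);X,Z=B[:,0],B[:,2]
tx=-sg*X; tz=-Z; Rt=np.column_stack([tx,np.cross(tz,tx),tz])
c=p[:3]+B@SEATS[int(k)-1]+X*(back-off)+Z*lift   # grip point
tcp=c+19*tz
s=ctrl.sense();R=Ro.from_rotvec(s["ee_rot"]).as_matrix()
print("clock",s["clock"],"turn units (tool)",Ro.from_matrix(R.T@Rt).as_rotvec()/0.5,"shift now axes",R.T@(tcp-s["tcp_pos"]),"shift final axes",Rt.T@(tcp-s["tcp_pos"]),"world",tcp-s["tcp_pos"],"F along tool",R.T@s["force"],"j",s["joints"])
E
python3 ins.py 3 1 10 100 6
```

```text
9.725 tcp [429.951 -53.293 195.981] F [ 1.077 -1.011 -3.966] Mtool [ 0.072  0.523 -0.038] Ftool [2.152 1.369 3.377] w 39.95796839669153 g 29.83436775393784 j [ 0.227  0.073  1.758 -0.567  1.731  0.64 ]
clock 9.725 turn units (tool) [0.013 0.007 0.01 ] shift now axes [ 206.623   11.619 -116.526] shift final axes [ 207.082    9.831 -115.875] world [ 97.868 211.806 -44.344] F along tool [2.152 1.369 3.377] j [ 0.227  0.073  1.758 -0.567  1.731  0.64 ]
```

```bash
python3 -m pendant '[[1,0.0413,0.0023,-0.0233,0,0,0],[1,0.0413,0.0023,-0.0233,0,0,0],[1,0.0413,0.0023,-0.0233,0,0,0],[1,0.0413,0.0023,-0.0233,0,0,0],[1,0.0413,0.0023,-0.0233,0.013,0.007,0.01]]' >/dev/null; python3 -m pendant '[[1,0,0,0,0,0,0],[1,0,0,0,0,0,0],[1,0,0,0,0,0,0],[1,0,0,0,0,0,0],[1,0,0,0,0,0,0]]'>/dev/null;python3 s.py; python3 ins.py 3 1 10 100 6; python3 - <<'E'
from h import *
w=ctrl.read_camera("wrist"); t=ctrl.read_camera("scene")
cv2.imwrite("pics/w2.png",np.vstack([w["frame"],cv2.resize(t["frame"][140:300,370:530],(640,640))[:200]])[:600])
E
```

```text
10.975 tcp [527.275 157.237 152.908] F [-0.917  0.162 -3.215] Mtool [ 0.032  0.485 -0.036] Ftool [ 1.901 -0.905  2.602] w 40.03151869671904 g 29.833620535209775 j [ 0.479  0.573  1.226 -0.445  1.879  0.853]
clock 10.975 turn units (tool) [-0.004 -0.01  -0.001] shift now axes [1.88  0.017 0.091] shift final axes [1.881 0.018 0.082] world [ 0.545  1.276 -1.272] F along tool [ 1.901 -0.905  2.602] j [ 0.479  0.573  1.226 -0.445  1.879  0.853]
```

View pics/w2.png

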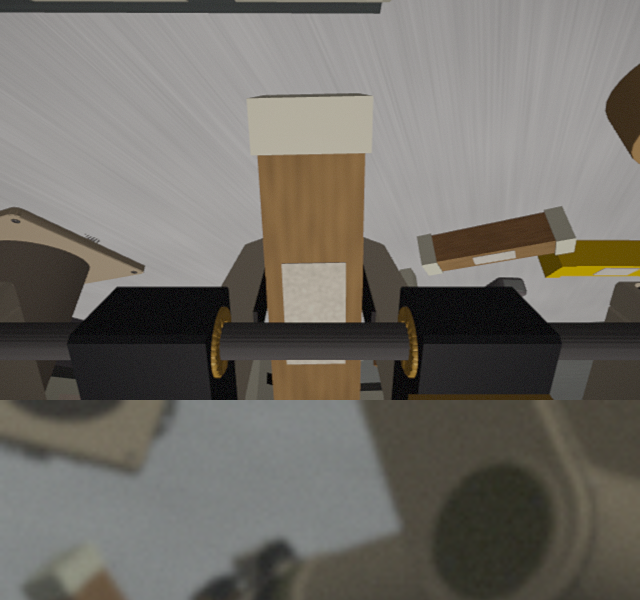

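The wrist view shows the light end squarely in the grip, with its cap's outer edge at row 97 (cols 249–372) and inner edge at row 154. Next I check for pitch slip and the grip offset.

```bash
cat > slip.py <<'E'
from fit import *
import sys
np.set_printoptions(precision=3,suppress=True)
def slip(sg,v1,v2,lr):  # outer-edge row, inner-edge row, (left,right) cols of outer edge
    w=ctrl.read_camera("wrist");s=ctrl.sense();R=Ro.from_rotvec(s["ee_rot"]).as_matrix()
    def pt(a,y,off,th,yo):
        q=np.array([sg*(-a-off),y+yo,-22]);q=Ro.from_euler("y",th*1).as_matrix()@q+[0,0,-19]
        return proj(w,s["tcp_pos"]+R@q)
    f=lambda p:[pt(90,0,*p)[1]-v1,pt(70,0,*p)[1]-v2,pt(90,0,*p)[0]-sum(lr)/2]
    q=least_squares(f,[10,0,0],x_scale=[10,.1,5]);print("off,pitch,y",q.x,q.cost, "pred cols",pt(90,-22,*q.x),pt(90,22,*q.x))
slip(float(sys.argv[1]),float(sys.argv[2]),float(sys.argv[3]),(float(sys.argv[4]),float(sys.argv[5])))
E
python3 slip.py 1 97 154 249 372
```

```text
off,pitch,y [-16.233   3.474  -2.353] 37.06484451607151 pred cols [254.696 102.558] [366.305 102.595]
```

```bash
sed -i 's/sg\*(-a-off)/(a-sg*off)/' slip.py; python3 slip.py 1 97 154 249 372
```

```text
off,pitch,y [11.103 -0.034 -2.206] 4.4021124424942555e-22 pred cols [247.463  96.978] [373.537  97.022]
```

```bash
python3 -m pendant '[[1,0.015,0.002,-0.003,0,0,0],[1,0.02,0,0,0,0,0],[1,0.02,0,0,0,0,0],[1,0.02,0,0,0,0,0],[1,0.017,0,0,0,0,0]]' >/dev/null; python3 s.py; python3 ins.py 3 1 11 0 8; python3 -m pendant '[[1,0.003,0,0,0,0,0],[1,0.003,0,0,0,0,0],[1,0.003,0,0,0,0,0],[1,0.003,0,0,0,0,0],[1,0.0,0,0,0,0,0]]' >/dev/null; python3 s.py; python3 ins.py 3 1 11 0 8
```

```text
11.8 tcp [556.759 224.526  95.028] F [-0.296 -0.164 -3.637] Mtool [ 0.041  0.546 -0.078] Ftool [ 2.124 -0.203  2.965] w 39.847173772532884 g 29.833250530064106 j [ 0.538  0.797  1.013 -0.414  1.894  0.911]
clock 11.8 turn units (tool) [-0.005 -0.008  0.001] shift now axes [ 9.41  -1.612  0.994] shift final axes [ 9.413 -1.619  0.955] world [ 1.016  6.716 -6.782] F along tool [ 2.124 -0.203  2.965] j [ 0.538  0.797  1.013 -0.414  1.894  0.911]
12.425 tcp [559.768 231.014  90.388] F [-6.896 -7.476  7.596] Mtool [ 0.521 -1.705 -0.004] Ftool [-12.197  -3.503   0.321] w 39.88860755546593 g 29.829915706068277 j [ 0.544  0.823  0.983 -0.413  1.902  0.917]
clock 12.425 turn units (tool) [-0.007 -0.001 -0.004] shift now axes [ 0.952 -1.925  1.999] shift final axes [ 0.956 -1.93   1.992] world [-1.993  0.228 -2.141] F along tool [-12.197  -3.503   0.321] j [ 0.544  0.823  0.983 -0.413  1.902  0.917]
```

```bash
python3 -m pendant '[[1,0.003,0,0.003,0,0,0],[1,0.001,0,0.003,0,0,0],[0.4,0,0,0,0,0,0],[0.4,0,0,0,0,0,0],[0.4,0,0,-0.01,0,0,0]]' ; python3 -m pendant '[[0.4,0,0,-0.04,0,0,0],[0.4,0,0,-0.05,0,0,0],[0.4,0,0,-0.02,0,0,0],[0.4,0,0,0,0,0,0],[0.4,0,0,0,0,0,0]]'>/dev/null; python3 s.py
python3 - <<'E'
from fit import *
w=ctrl.read_camera("wrist");p=np.load("box.npy");B=BR(p[3])
cv2.imwrite("pics/w3.png",w["frame"])
s=p[:3]+B@SEATS[2]
for c in [(-8,22),(-8,-22),(-28,22),(90,22),(70,22)]: print(c,[np.round(proj(w,s+B@np.array([c[0],y,c[1]])),1) for y in(-22,22)])
E
```

```text
clock: 13.05
tcp_pos: [562.1, 237.5, 88.3]
ee_rot: [2.198, 1.471, -0.798]
force: [-0.5, -0.0, -0.2]
width: 0.598
gripper_force: 0.0
13.675 tcp [589.085 302.335 171.923] F [-0.407 -0.179 -0.501] Mtool [ 0.044  0.258 -0.027] Ftool [ 0.075 -0.307  0.591] w 55.708666697031674 g 0.0 j [ 0.597  0.979  0.593 -0.428  2.136  0.862]
(-8, 22) [array([283.5, 214.9]), array([342.7, 215. ])]
(-8, -22) [array([287.9, 197.1]), array([338.9, 197.2])]
(-28, 22) [array([282.9, 189.1]), array([343.4, 189.2])]
(90, 22) [array([286.4, 326.5]), array([339.8, 326.6])]
(70, 22) [array([285.9, 305.5]), array([340.3, 305.7])]
```

View pics/w3.png

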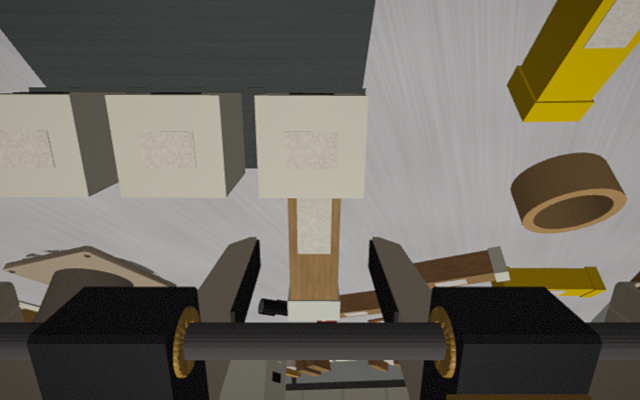

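The stored tube sits centred in the right-hand box of this image, with the light cap at about (313,308) against a predicted row of 305, and there was firm contact with the floor. Next is tube A.

```bash
python3 -m pendant '[[0,0,0,0,0,0.349,0],[0,0,0,0,0,0.349,0],[0,0,0,0,0,0.349,0],[0,0,0,0,0,0.349,0],[0,0,0,-0.06,0,0,0]]' >/dev/null;python3 -m pendant '[[0,-0.053,0.029,0,0,0,0],[0,-0.053,0.029,0,0,0,0],[0,-0.053,0.029,0,0,0,0],[0,-0.053,0.029,0,0,0,0],[0,-0.053,0.029,0,0,0,0]]'>/dev/null;python3 -m pendant '[[0,-0.053,0.029,0,0,0,0],[0,-0.053,0.029,0,0,0,0],[0,-0.053,0.029,0,0,0,0],[0,0,0,0.012,0,0,0.36],[0,0,0,0.012,0,0,0.36]]'>/dev/null;python3 -m pendant '[[0,0,0,0.012,0,0,0.36],[0,0,0,0.012,0,0,0.36],[0,0,0,0.012,0,0,0.36],[0,0,0,0.012,0,0,0.36],[0,0,0,0,0,0,0]]'; python3 tube.py 640 -179 0.097
```

```text
clock: 16.23
tcp_pos: [639.7, -177.3, 156.4]
ee_rot: [-3.132, -0.155, 0.006]
force: [0.7, 0.1, -0.6]
width: 1.002
gripper_force: 0.0
fit [ 642.729 -177.345    0.096] 1038.0 10886 0.93 [289.9, 67.7, 345.7, 283.7]
tool shift [  1.83    0.592 154.572] toolx yaw 0.10259475860881608 turn z 0.006153871487835305 [-0.35   0.339  1.357  0.004  1.449  1.118] 16.325
```

```bash
python3 -m pendant '[[0,0.001,0,0.0304,0,0,0],[0,0.001,0,0.0304,0,0,0],[0.3,0,0,0.0304,0,0,0],[0.3,0,0,0.0304,0,0,0],[0.3,0,0,0.0304,0,0,0]]' >/dev/null; python3 -m pendant '[[0.3,0,0,0,0,0,0],[1,0,0,0,0,0,0],[1,0,0,0,0,0,0],[1,0,0,0,0,0,0],[1,0,0,-0.01,0,0,0]]'>/dev/null; python3 s.py;python3 -m pendant '[[1,0,0,-0.01,0,0,0],[1,0,0,0,0,0,0],[1,0,0,0,0,0,0],[1,0,0,0,0,0,0],[1,0,0,0,0,0,0]]'>/dev/null; python3 s.py
```

```text
17.575 tcp [ 642.645 -176.444   16.367] F [-0.312 -0.722 -5.219] Mtool [-0.015 -0.399 -0.038] Ftool [-0.371  0.716  5.216] w 39.6755882371704 g 29.985486567020416 j [-0.347  0.477  1.453  0.004  1.216  1.123]
18.2 tcp [ 643.472 -176.744   26.566] F [-0.506  0.315 -4.787] Mtool [-0.051 -0.394 -0.084] Ftool [-0.471 -0.341  4.789] w 39.86599221025289 g 29.985430352389812 j [-0.347  0.465  1.448  0.004  1.231  1.123]
```

The sign again says tool +x is heavy. I'll regrip 13 mm that way, which will also confirm it if the moment drops.

```bash
python3 -m pendant '[[1,0,0,0.011,0,0,0],[1,0,0,0.011,0,0,0],[0.4,0,0,0,0,0,0],[0.4,0,0,0,0,0,0],[0.4,0.0135,0,0,0,0,0]]' >/dev/null; python3 s.py; python3 -m pendant '[[1,0,0,0,0,0,0],[1,0,0,0,0,0,0],[1,0,0,0,0,0,0],[1,0,0,0,0,0,0],[1,0,0,-0.02,0,0,0]]'>/dev/null; python3 s.py; python3 -m pendant '[[1,0,0,-0.06,0,0,0],[1,0,0,-0.06,0,0,0],[1,0,0,-0.05,0,0,0],[1,0,0,0,0,0,-0.36],[1,0,0,0,0,0,-0.36]]'>/dev/null; python3 s.py;  python3 - <<'E'
from h import *
w=ctrl.read_camera("wrist");cv2.imwrite("pics/w4.png",w["frame"])
E
```

```text
18.825 tcp [ 656.858 -175.617    4.765] F [ 1.131 -0.417 -0.511] Mtool [ 0.011 -0.167  0.03 ] Ftool [1.085 0.528 0.508] w 55.65094181624166 g 0.0 j [-0.339  0.522  1.415  0.004  1.206  1.132]
19.45 tcp [ 654.36  -174.603   22.522] F [-0.77   0.502 -5.097] Mtool [ 0.002 -0.323 -0.017] Ftool [-0.688 -0.539  5.104] w 39.84752966483404 g 29.972397151286714 j [-0.339  0.5    1.41   0.004  1.24   1.132]
20.075 tcp [ 657.41  -176.342  197.492] F [ 0.043 -0.057 -5.007] Mtool [-0.003 -0.331  0.027] Ftool [-0.003  0.083  5.007] w 39.8971294254914 g 29.982854558620602 j [-0.34   0.356  1.264  0.004  1.521  0.766]
```

View pics/w4.png

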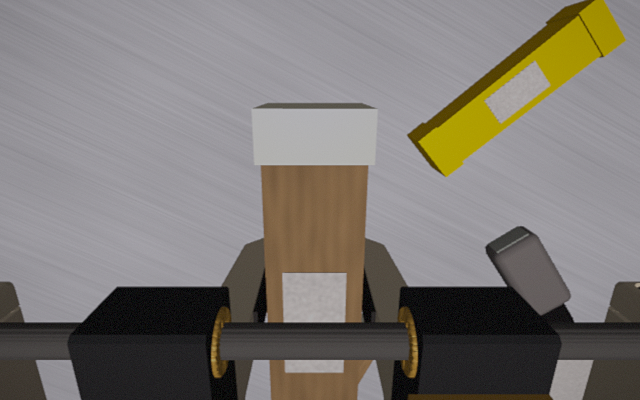

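The tube is held squarely, with the +x cap's outer edge at row 108, inner edge at 165 and cols 253–377. The empty-hand moment is -0.17, so the net moment fell from about -0.23 to -0.16 N m: heavy end is +x.

```bash
python3 slip.py 1 108 165 253 377; python3 - <<'E'
from fit import *
s=ctrl.sense();R=Ro.from_rotvec(s["ee_rot"]).as_matrix();p=np.load("box.npy")
y=np.arctan2(R[1,0],R[0,0]);print("yaw",y,"turn z units",-((p[3]+np.pi)-y)/0.5)
E
```

```text
off,pitch,y [14.335  0.004 -2.081] 2.50416005753358e-26 pred cols [250.889 107.141] [379.025 108.858]
yaw 0.46126298983258374 turn z units -1.4376726540392655
```

```bash
python3 -m pendant '[[1,0,0,-0.01,0,0,-0.36],[1,0,0,-0.01,0,0,-0.36],[1,0,0,-0.01,0,0,-0.36],[1,0,0,-0.01,0,0,-0.36],[1,0,0,0,0,-0.349,0]]' >/dev/null; python3 -m pendant '[[1,0,0,0,0,-0.349,0],[1,0,0,0,0,-0.349,0],[1,0,0,0,0,-0.349,0],[1,0,0,0,0,0,0],[1,0,0,0,0,0,0]]'>/dev/null; python3 ins.py 2 1 14 100 7
```

```text
clock 21.425 turn units (tool) [-0.005 -0.015 -0.005] shift now axes [ 257.343 -340.254 -101.587] shift final axes [ 257.333 -339.435 -104.315] world [-213.247  373.542  -85.501] F along tool [3.135 0.574 3.795] j [-0.008  0.578  1.064 -0.644  1.756  0.348]
```

```bash
python3 -m pendant '[[1,0,-0.0566,0,0,0,0],[1,0,-0.0566,0,0,0,0],[1,0,-0.0566,0,0,0,0],[1,0,-0.0566,0,0,0,0],[1,0,-0.0566,0,0,0,0]]' >/dev/null; python3 -m pendant '[[1,0,-0.0566,0,0,0,0],[1,0.05,0,-0.025,0,0,0],[1,0.05,0,-0.025,0,0,0],[1,0.05,0,-0.025,0,0,0],[1,0.05,0,-0.025,0,0,0]]'>/dev/null; python3 -m pendant '[[1,0.05,0,0,0,0,0],[1,0,0,0,0,0,0],[1,0,0,0,0,0,0],[1,0,0,0,0,0,0],[1,0,0,0,0,0,0]]'>/dev/null; python3 ins.py 2 1 14 100 7
```

```text
clock 23.3 turn units (tool) [-0.004 -0.014 -0.004] shift now axes [ 8.758 -0.575 -1.482] shift final axes [ 8.748 -0.554 -1.545] world [ 2.418  7.325 -4.44 ] F along tool [2.515 0.342 3.455] j [ 0.581  0.436  1.406 -0.385  1.877  0.967]
```

```bash
python3 -m pendant '[[1,0.02,0.001,-0.0015,0,-0.014,0],[1,0.02,0,0,0,0,0],[1,0.02,0,0,0,0,0],[1,0.02,0,0,0,0,0],[1,0.02,0,0,0,0,0]]' >/dev/null; python3 s.py; python3 -m pendant '[[1,0.003,0,0,0,0,0],[1,0.003,0,0,0,0,0],[1,0.003,0,0,0,0,0],[1,0.003,0,0,0,0,0],[1,0.0,0,0,0,0,0]]' >/dev/null; python3 s.py; python3 ins.py 2 1 14 0 7
```

```text
23.925 tcp [472.052 261.657  89.84 ] F [ 0.2   -0.53  -3.544] Mtool [ 0.091  0.631 -0.01 ] Ftool [1.965 0.391 2.977] w 39.98239939860952 g 29.99642265960574 j [ 0.642  0.688  1.187 -0.352  1.874  1.034]
24.55 tcp [474.367 267.347  84.604] F [ -7.407 -12.078  10.03 ] Mtool [ 0.326 -2.426 -0.118] Ftool [-17.156  -2.203   1.469] w 40.20199514813545 g 29.999561235308647 j [ 0.647  0.716  1.16  -0.351  1.882  1.04 ]
clock 24.55 turn units (tool) [-0.007  0.018 -0.005] shift now axes [-0.591 -1.129 -0.74 ] shift final axes [-0.582 -1.128 -0.75 ] world [-1.029  0.463  0.948] F along tool [-17.156  -2.203   1.469] j [ 0.647  0.716  1.16  -0.351  1.882  1.04 ]
```

```bash
python3 -m pendant '[[1,0.002,0,0.003,0,0,0],[1,0,0,0.002,0,0,0],[0.4,0,0,0,0,0,0],[0.4,0,0,0,0,0,0],[0.4,0,0,-0.01,0,0,0]]'|tail -3; python3 -m pendant '[[0.4,0,0,-0.04,0,0,0],[0.4,0,0,-0.05,0,0,0],[0.4,0,0,-0.02,0,0,0],[0,0,0,0,0,0.349,0],[0,0,0,0,0,0.349,0]]'>/dev/null; python3 - <<'E'
from h import *
w=ctrl.read_camera("wrist");cv2.imwrite("pics/w5.png",w["frame"])
E
python3 -m pendant '[[0,0,0,0,0,0.349,0],[0,0,0,0,0,0.349,0],[0,0,0,-0.06,0,0,0],[0,-0.0566,0.0165,0,0,0,0],[0,-0.0566,0.0165,0,0,0,0]]'>/dev/null; python3 -m pendant '[[0,-0.0566,0.0165,0,0,0,0],[0,-0.0566,0.0165,0,0,0,0],[0,-0.0566,0.0165,0,0,0,0],[0,-0.0566,0.0165,0,0,0,0],[0,-0.0566,0.0165,0,0,0,0]]'>/dev/null; python3 -m pendant '[[0,-0.0566,0.0165,0,0,0,0],[0,-0.0566,0.0165,0,0,0,0],[0,-0.0566,0.0165,0,0,0,0],[0,-0.0566,0.0165,0,0,0,0],[0,0,0,0.011,0,0,0.324]]'>/dev/null; python3 -m pendant '[[0,0,0,0.011,0,0,0.324],[0,0,0,0.011,0,0,0.324],[0,0,0,0.011,0,0,0.324],[0,0,0,0.011,0,0,0.324],[0,0,0,0.011,0,0,0.324]]'>/dev/null;python3 -m pendant '[[0,0,0,0.011,0,0,0.324],[0,0,0,0,0,0,0],[0,0,0,0,0,0,0],[0,0,0,0,0,0,0],[0,0,0,0,0,0,0]]'; python3 tube.py 434 -309 0.046;python3 s.py
```

```text
force: [-4.1, -9.8, -0.2]
width: 0.598
gripper_force: 3.8
clock: 28.98
tcp_pos: [434.1, -305.3, 153.3]
ee_rot: [3.138, 0.072, -0.004]
force: [-0.2, -0.2, 0.1]
width: 1.0
gripper_force: 0.0
fit [ 433.939 -309.049    0.048] 1115.0 10885 0.73 [292.0, 72.2, 349.5, 288.3]
tool shift [  0.134   3.554 149.058] toolx yaw 0.04540273602300442 turn z -0.0028838205080341517 [-0.707 -0.016  1.761 -0.004  1.397  0.819] 29.075
29.075 tcp [ 434.026 -305.154  153.049] F [0.046 0.47  0.287] Mtool [ 0.007 -0.143  0.004] Ftool [ 0.066 -0.467 -0.288] w 92.72196861086942 g 0.0 j [-0.707 -0.016  1.761 -0.004  1.397  0.819]
```

View pics/w5.png

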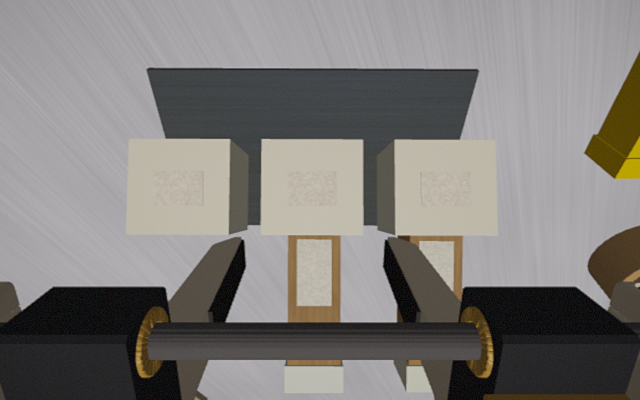

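Tubes 2 and 3 both protrude equally, with their light caps starting at row 365 (cols 285–343 and 407 onwards), so both are home. Now tube C.

```bash
python3 -m pendant '[[0,0,0.0018,0.0296,0,0,0],[0,0,0.0017,0.0296,0,0,0],[0.3,0,0,0.0296,0,0,0],[0.3,0,0,0.0296,0,0,0],[0.3,0,0,0.0296,0,0,0]]' >/dev/null; python3 -m pendant '[[0.3,0,0,0,0,0,0],[1,0,0,0,0,0,0],[1,0,0,0,0,0,0],[1,0,0,0,0,0,0],[1,0,0,-0.01,0,0,0]]'>/dev/null; python3 -m pendant '[[1,0,0,-0.01,0,0,0],[1,0,0,0,0,0,0],[1,0,0,0,0,0,0],[1,0,0,0,0,0,0],[1,0,0,0,0,0,0]]'>/dev/null; python3 s.py
```

```text
30.95 tcp [ 433.46  -308.609   24.381] F [-0.209  0.58  -3.201] Mtool [-0.039 -0.352  0.066] Ftool [-0.172 -0.594  3.201] w 40.10588752204137 g 29.9737476662267 j [-0.713  0.136  1.855 -0.004  1.152  0.815]
```

```bash
python3 -m pendant '[[1,0,0,0.011,0,0,0],[1,0,0,0.011,0,0,0],[0.4,0,0,0,0,0,0],[0.4,0,0,0,0,0,0],[0.4,0.010,0,0,0,0,0]]' >/dev/null; python3 s.py; python3 -m pendant '[[1,0,0,0,0,0,0],[1,0,0,0,0,0,0],[1,0,0,0,0,0,0],[1,0,0,0,0,0,0],[1,0,0,-0.02,0,0,0]]'>/dev/null; python3 s.py; python3 -m pendant '[[1,0,0,-0.06,0,0,0],[1,0,0,-0.06,0,0,0],[1,0,0,-0.05,0,0,0],[1,0,0,-0.04,0,0,-0.324],[1,0,0,0,0,0,-0.324]]'>/dev/null; python3 s.py;  python3 - <<'E'
from h import *
w=ctrl.read_camera("wrist");cv2.imwrite("pics/w6.png",w["frame"][60:260,200:440])
E
```

```text
31.575 tcp [ 443.656 -308.501    2.593] F [-0.761 -0.472  0.135] Mtool [ 0.008 -0.128 -0.07 ] Ftool [-0.782  0.439 -0.131] w 55.72488963959687 g 0.0 j [-0.7    0.19   1.84  -0.004  1.113  0.828]
32.2 tcp [ 441.558 -306.747   20.562] F [ 0.25   0.527 -3.751] Mtool [ 0.038 -0.262 -0.017] Ftool [ 0.299 -0.509  3.75 ] w 39.79676436702294 g 29.987806789577007 j [-0.7    0.161  1.835 -0.004  1.152  0.828]
32.825 tcp [ 445.531 -309.171  236.948] F [ 0.14  -0.334 -3.821] Mtool [ 0.052 -0.293 -0.033] Ftool [0.011 0.337 3.823] w 39.71462192742487 g 29.985269559547305 j [-0.699 -0.038  1.629 -0.004  1.546  0.498]
```

View pics/w6.png

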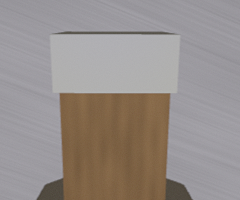

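The tube is held level: outer edge at row 94, inner at 154, cols 250–379. The net moment is -0.16 N m after the regrip (-0.21 before), so the heavy end is +x.

```bash
python3 slip.py 1 94 154 250 379; python3 -m pendant '[[1,0,0,0,0,0,-0.324],[1,0,0,0,0,0,-0.324],[1,0,0,0,0,0,-0.324],[1,0,0,0,0,0,-0.324],[1,0,0,0,0,0,-0.324]]' >/dev/null; python3 -m pendant '[[1,0,0,0,0,-0.349,0],[1,0,0,0,0,-0.349,0],[1,0,0,0,0,-0.349,0],[1,0,0,0,0,-0.349,0],[1,0,0,0,0,0,0]]'>/dev/null; python3 ins.py 1 1 9 100 7
```

```text
off,pitch,y [ 6.956  0.098 -1.645] 1.2739914292702088e-24 pred cols [246.103  93.19 ] [382.761  94.809]
clock 34.175 turn units (tool) [-0.011  0.006  0.011] shift now axes [ 402.098 -281.668 -238.091] shift final axes [ 401.306 -282.548 -238.385] world [-85.826 533.54  -75.341] F along tool [3.761 0.257 2.534] j [-0.243  0.032  1.739 -0.692  1.518  0.235]
```

```bash
python3 -m pendant '[[1,0.0328,-0.0353,-0.0198,0,0,0],[1,0.0328,-0.0353,-0.0198,0,0,0],[1,0.0328,-0.0353,-0.0198,0,0,0],[1,0.0328,-0.0353,-0.0198,0,0,0],[1,0.0328,-0.0353,-0.0198,0,0,0]]' >/dev/null; python3 -m pendant '[[1,0.0328,-0.0353,-0.0198,0,0,0],[1,0.0328,-0.0353,-0.0198,0,0,0],[1,0.0328,-0.0353,-0.0198,0,0,0],[1,0,0,0,0,0,0],[1,0,0,0,0,0,0]]'>/dev/null; python3 ins.py 1 1 8 100 7
```

```text
clock 35.425 turn units (tool) [-0.007  0.001 -0.002] shift now axes [142.088  -3.285 -78.253] shift final axes [142.138  -2.873 -78.177] world [ 57.948 148.238 -31.477] F along tool [2.326 0.738 2.692] j [ 0.554 -0.056  1.908 -0.402  1.866  0.944]
```

```bash
python3 -m pendant '[[1,0.035,-0.001,-0.026,0,0,0],[1,0.035,-0.001,-0.026,0,0,0],[1,0.035,-0.001,-0.026,0,0,0],[1,0.035,0,0,0,0,0],[1,0,0,0,0,0,0]]' >/dev/null; python3 - <<'E'
from h import *
w=ctrl.read_camera("wrist");f=w["frame"][60:260,240:390].astype(int)
g=f[:,60:90].mean(axis=(1,2)); d=np.diff(g); i=np.argsort(-abs(d))[:6]; print([(int(k)+60.5,round(float(d[k]),1)) for k in i])
r=f[50:80].mean(axis=(0,2)); d=np.diff(r); i=np.argsort(-abs(d))[:6]; print([(int(k)+240.5,round(float(d[k]),1)) for k in i])
E
python3 ins.py 1 1 8 100 7
```

```text
[(93.5, 84.8), (152.5, -49.2), (91.5, -48.4), (90.5, -31.9), (153.5, -17.8), (151.5, -12.4)]
[(378.5, -5.3), (251.5, 4.8), (377.5, -4.4), (250.5, 3.8), (379.5, -2.5), (252.5, 1.1)]
clock 36.1 turn units (tool) [-0.009  0.008 -0.002] shift now axes [ 2.098 -0.458 -1.743] shift final axes [ 2.105 -0.448 -1.736] world [ 0.625  2.694 -0.023] F along tool [ 2.823 -0.703  2.746] j [ 0.703  0.346  1.527 -0.314  1.899  1.092]
```

```bash
python3 -m pendant '[[1,0.016,0.002,0,0,0,0],[1,0.02,0,0,0,0,0],[1,0.02,0,0,0,0,0],[1,0.02,0,0,0,0,0],[1,0.016,0,0,0,0,0]]' >/dev/null; python3 s.py; python3 -m pendant '[[1,0.003,0,0,0,0,0],[1,0.003,0,0,0,0,0],[1,0.003,0,0,0,0,0],[1,0.003,0,0,0,0,0],[1,0.0,0,0,0,0,0]]' >/dev/null; python3 s.py; python3 ins.py 1 1 8 0 7
```

```text
36.725 tcp [385.866 289.615  95.857] F [ 0.61   0.172 -3.227] Mtool [-0.012  0.558  0.01 ] Ftool [2.378 0.502 2.215] w 39.54372573769249 g 29.985670745372772 j [ 0.747  0.574  1.339 -0.283  1.871  1.147]
37.35 tcp [388.297 298.708  87.626] F [-0.653 -4.097 -0.969] Mtool [-0.063  0.031 -0.045] Ftool [-2.458  0.964  3.345] w 40.34843103268871 g 29.98670993372798 j [ 0.755  0.606  1.311 -0.28   1.87   1.154]
clock 37.35 turn units (tool) [-0.004  0.007 -0.   ] shift now axes [-1.747 -1.602 -0.855] shift final axes [-1.743 -1.601 -0.864] world [-1.777 -0.112  1.783] F along tool [-2.458  0.964  3.345] j [ 0.755  0.606  1.311 -0.28   1.87   1.154]
```

Contact is just beginning, so I press a little more and then release.

```bash
python3 -m pendant '[[1,0.003,0,0,0,0,0],[1,0.002,0,0,0,0,0],[1,0,0,0,0,0,0],[1,0,0,0,0,0,0],[1,0,0,0,0,0,0]]' >/dev/null; python3 s.py; python3 ins.py 1 1 8 0 7
```

```text
37.975 tcp [388.661 299.469  86.698] F [ -8.25  -16.827  15.187] Mtool [ 0.09  -3.441  0.005] Ftool [-24.083  -1.175   0.666] w 39.8130892217183 g 29.997944589704275 j [ 0.756  0.617  1.301 -0.282  1.877  1.156]
clock 37.975 turn units (tool) [-0.007  0.023 -0.004] shift now axes [-3.    -1.646 -0.994] shift final axes [-2.985 -1.647 -1.034] world [-2.141 -0.873  2.711] F along tool [-24.083  -1.175   0.666] j [ 0.756  0.617  1.301 -0.282  1.877  1.156]
```

```bash
python3 -m pendant '[[1,0,0,0.003,0,0,0],[1,0,0,0.002,0,0,0],[0.4,0,0,0,0,0,0],[0.4,0,0,0,0,0,0],[0.4,0,0,-0.01,0,0,0]]'|tail -3; python3 -m pendant '[[0.4,0,0,-0.04,0,0,0],[0.4,0,0,-0.05,0,0,0],[0.4,0,0,-0.05,0,0,0],[0,0,0,-0.05,0,0,0],[0,0,0,-0.05,0,0,0]]'>/dev/null; python3 -m pendant '[[0,0,0.05,0,0,0,0],[0,0,0.05,0,0,0,0],[0,0,0,0,0,0,0],[0,0,0,0,0,0,0],[0,0,0,0,0,0,0]]'|tail -3; python3 - <<'E'
from fit import *
np.set_printoptions(precision=1,suppress=True)
w=ctrl.read_camera("wrist");cv2.imwrite("pics/w7.png",w["frame"]); p=np.load("box.npy");B=BR(p[3])
for i in range(3): print(i+1,[proj(w,p[:3]+B@(SEATS[i]+[c,0,22])) for c in (70,90)])
E
```

```text
force: [-0.5, -0.7, -0.5]
width: 0.596
gripper_force: 0.0
force: [-0.8, 0.1, 0.3]
width: 1.0
gripper_force: 0.0
1 [array([229.9, 238.9]), array([231.1, 254.8])]
2 [array([310.5, 239. ]), array([310.5, 254.9])]
3 [array([391. , 239.1]), array([389.8, 254.9])]
```

View pics/w7.png

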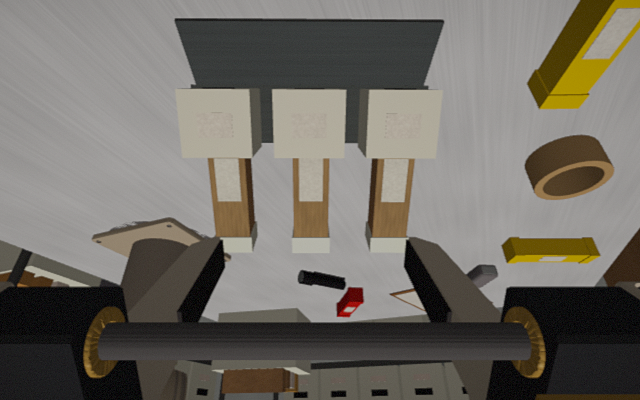

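All three tubes sit equally deep, with cap edges at rows 237 and 252 (columns about 237, 311 and 389) against a predicted 239 and 255 for home. The robot is clear, so I'm handing in.

```bash
python3 -c "
from cell import ctrl
print(ctrl.finish_job())"
```

```text
the job is handed in; nothing more can be done
None
```

I stored all three tubes one per box, heavy end down, pushed to the box floors and released, then handed the job in at about 40 s; the hand-in returned no verdict.

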